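# Move a rack gauge between folding hooks

## Robot

A 7-joint arm with a two-finger parallel gripper is mounted at the origin on the work surface. World frame = base frame: x ahead of the robot, y to its left, z up, the work surface at z = 0. Lengths are in m, angles in rad, forces in N, time in s.
With the tool pointing down it reaches from about 0.4 to 0.85 m from the base axis. Payload 10.4 kg.
Tool frame: the origin (TCP) lies midway between the tips of the shut fingers; the grasp point (between the pads) lies 19 mm behind it; z points along the fingers, x is the direction in which the jaws open and shut, and the axes are right-handed (so a half turn about z gives the same grasp; the last joint's range is limited). The gripper opens to 85 mm and grips with 20 to 120 N. Pads are 22 mm wide; open, the fingers measure 114 mm over their backs; the gripper's body (76 mm by 85 mm) begins 54 mm behind the grasp point. The pads swing forward as they close: fully open they stand 13 mm farther back than shut.
Start: joints at [1.1, 0.332, -0.065, 1.46, 0.022, 1.35, -0.088], TCP at [0.271, -0.563, 0.231] pointing down, gripper open.
Joint ranges: [-2.6, 2.6], [-0.5, 2.12], [-1.47, 1.34], [0.16, 2.42], [-1.27, 4.41], [0.06, 2.06], [-2.6, 2.6]. Speed limits (rad/s): [2.22, 2.22, 2.79, 2.79, 3.14, 3.14, 3.14].

## Interface

Orientations are given as a unit quaternion [x, y, z, w].
In Python, from workcell import manip, cams gives the robot as it stands.
- The arm moves only by the tool move_arm, never from a script. Its argument "moves" is a list of rows, each a list of 7 numbers: the turn, a rotation vector about the tool's x, y, z in degrees, then the shift along the tool's x, y, z in m, then the finger opening in m, from 0 to 0.0854. A call has 1 to 10 rows; each row is the pose to reach, as a shift and turn from the pose commanded when the call began, along the tool's axes at that moment; what a row does not reach only later rows make up. A row lasts 1/10 s, in which the tool goes at most 50 mm and 8.59 degrees, less where a joint would pass 70% of its speed; a pose out of reach is approached as far as the arm can. A call with a gripper value outside its range is refused whole. The fingers move at their own pace and stop on an object; "grip_force" is the grip in N (left out, the last holds). Time passes only in rows, so rows that repeat a pose let the fingers close. It gives the time, the measured TCP pose, the force and the opening at its end, in the units of the state.
- manip.get_obs(): the state, without advancing time (a new reading comes with each control period).
- cams.camera(name): name is "side" or "top" or "wrist"; returns the picture (480x640x3 uint8, red, green, blue); there is no depth.
- cams.camera_params(name): a dict with "fx", "fy", "cx", "cy" (pixels), "dist_coeffs" ([k1, k2, p1, p2, k3] as OpenCV has them; the pictures are not rectified), "xyz" and "rotation" of the camera in the world. Camera axes: x right, y up, looking along -z (the intrinsics and any distortion apply to the point x, -y, -z); pixel columns grow to the right and rows downward; lengths in m; the calibration is good to about 2 mm. A picture is of the moment at which its call begins: read the wrist's pose just before it. camera_params takes no time and is no camera call; for the wrist camera it gives the pose at the moment of the call.
- manip.hand_in(): hands the job in, once; it reports no verdict.
The state is a dict: "clock": time; "joint_pos": joint angles; "joint_velocities": joint speeds; "tau": joint torques, N m; "position": TCP position; "ee_rot": TCP orientation; "ft_force": force on the tool from outside, world axes, zero at the start; "torque": the same for the moment, N m; "grip_width": opening from 0.0 (shut) to 1.0 (fully open).
Only numpy, scipy, OpenCV 4.12 (cv2) and the standard library are available. Lean on these libraries where they do the work, as an engineer would, in place of code of your own. Each camera call takes 0.05 s, during which the arm holds its last target. There are 200 camera calls.

## Task

Fold out the empty hook on its post and press it down firmly but gently until it beds on its stop, and only then lift the rack gauge off the other hook and hang it on this one, letting it down softly so that it hangs freely. Then fold the emptied hook up flat and press it home against its buffer, firmly but without forcing it. Never lay the gauge down, and leave everything else on the bench alone.

Things in the scene. Friction and masses are not known exactly. Their poses are not given: they have to be found in the camera images.
- post_a: Grey steel post fixed to the bench: upright plate 44 mm wide, 8 thick, 200 high, its foot behind. Origin at the middle of the front face's lower edge; x points out of its back, y along its width, z up. It carries hook a, folded up and empty at first. Under the hinge a tongue (126 to 132 mm high) sticks out 64 mm with the stop screw on it. The posts stand either way round, left or right.
- post_b: The same kind of post, same axes and sizes. It carries hook b, which starts folded out with the gauge hanging on it. A rubber buffer on its face, 40 mm above the hinge, is what hook b folds up against.
- hook_a: Round steel bar, 10 mm thick, of post_a's folding hook, with a 22 mm ball on its end. Origin on the hinge axis (along the post's y), 16 mm in front of the post's face, 150 mm above the bench. z runs along the bar to the ball, y along the hinge; x points up when folded out, to the post when folded up. Stiff hinge: about 3 N at the ball moves it; it stays where left. Starts 0 to 0.2 rad from upright.
- hook_b: Round steel bar, 10 mm thick, of post_b's folding hook, with a 22 mm ball on its end. Origin on the hinge axis (along the post's y), 16 mm in front of the post's face, 150 mm above the bench. z runs along the bar to the ball, y along the hinge; x points up when folded out, to the post when folded up. Stiff hinge: about 3 N at the ball moves it; it stays where left. Starts folded out.
- ball_a (a point): Centre of hook a's ball, 100 mm from the hinge; folded up it is 50 mm above the post's top. The hook folds down onto a stop screw 40 mm out from the hinge, hand set, so it ends anywhere 0.02 to 0.18 rad above level: feel for it. Bedded when the ball is pushed down with 10 to 20 N against the stop for 0.3 s; over 25 N overloads it. A pinch slides on the smooth ball.
- ball_b (a point): Centre of hook b's ball, 100 mm from the hinge; starts 0.1 rad above level. The hook folds up until its bar meets the rubber buffer, hand set, so it ends anywhere 0 to 0.15 rad short of upright: feel for it. Bedded when the ball is pushed with 10 to 20 N towards the post against the buffer for 0.3 s; over 25 N overloads it. A pinch slides on the smooth ball.
- gauge: Steel rack gauge, 0.25 to 0.5 kg: plate 8 mm thick (x), 70 wide (y), with a slot 34 wide, 38 high by which it hangs. Origin: middle of the slot's upper edge, which rests on the bar; z up. Above it 14 mm of full-width plate, then a grip tab 26 wide up to 58 mm; its toothed foot is 100 mm below. Starts on hook b, 72 mm out from the hinge, x along that post's x.
- can: Bystander: solvent can, 80 mm across, 190 mm high. Origin at the centre of its underside. Leave alone.
- screwdriver: Bystander: screwdriver with a green handle, 200 mm long, lying on the bench. Origin at the middle of its length. Leave alone.
- spanner: Bystander: spanner, 180 mm long, lying on the bench. Origin at the middle of its length. Leave alone.
- bush: Bystander: brass bush, 60 mm across, 25 mm high. Origin at the centre of its underside. Leave alone.
- tray: Bystander: steel tray, 130 x 100 x 30 mm. Origin at the centre of its underside. Leave alone.
- jar: Bystander: amber jar, 64 mm across, 80 mm high. Origin at the centre of its underside. Leave alone.
- cap: Bystander: red plastic cap, 44 mm across, 20 mm high. Origin at the centre of its underside. Leave alone.

How it is judged:
By the outcome, as a careful person would: the job done as asked, in the order asked, and still so for the second after the job is handed in, with the robot touching nothing.
It also fails if it takes over 72 s, if anything falls off the work surface, if the arm or the gripper's body presses on something with over 40 N, if the wrist force passes 120 N, or if a joint passes its speed limit or range.

## Working session

There is one attempt and no reset: what is moved stays moved. The work goes in short steps, Python scripts to look and compute and a tool call to move; the robot and the scene stay as the last step left them, time stands still between calls to the robot, and variables do not carry over. Pictures are saved under pics/ and viewed, about 8 in all and at most 12, crops included, and the job is handed in when it is done.

Besides the shell and the picture viewer there is one more tool, called in YAML: its name, and indented under it one key for each argument. move_arm: Moves the arm, as the interface text tells. Its arguments: {"type":"object","properties":{"moves":{"type":"array","items":{"type":"array","items":{"type":"number"}}},"grip_force":{"type":"number"}},"required":["moves"]}

```bash
ls; mkdir -p pics; python3 - <<'E'
from workcell import manip, cams
import cv2
o=manip.get_obs()
print({k:(v if not hasattr(v,'round') else v) for k,v in o.items()})
for n in ("side","top"):
    p=cams.camera_params(n); print(n,p)
    cv2.imwrite(f"pics/{n}0.png",cams.camera(n)[...,::-1])
E
```

```text
pics
{'clock': 0.0, 'joint_pos': array([ 1.10042692,  0.33283954, -0.06473231,  1.46094454,  0.02159714,
        1.34992708, -0.08851197]), 'joint_velocities': array([ 6.61552124e-04,  9.92526747e-04, -8.15973183e-04, -8.60705891e-04,
        3.05597596e-04, -3.46986521e-04, -5.72178144e-05]), 'tau': array([-3.70087519e-04, -6.25445580e+01,  4.89048916e-02, -3.91598403e+01,
        1.60476915e-02,  1.01400999e-02, -5.29173053e-05]), 'position': array([ 0.27044264, -0.56302996,  0.23053468]), 'ee_rot': array([ 8.46460380e-01, -5.32451236e-01, -6.16373402e-04, -3.55294225e-04]), 'ft_force': array([-0.14772442,  0.09235273, -0.16172755]), 'torque': array([-0.00774341, -0.03300998,  0.01159412]), 'grip_width': 0.9922452495546568}
side {'fx': 588.1784270295931, 'fy': 588.1784270295931, 'cx': 315.582864665169, 'cy': 238.0784737068843, 'dist_coeffs': array([-0.14725378,  0.        ,  0.        ,  0.        ,  0.        ]), 'xyz': array([ 0.52979762, -0.9441197 ,  0.91738174]), 'rotation': array([ 0.429321  , -0.01732895, -0.02751444,  0.90256642])}
top {'fx': 575.2415137222047, 'fy': 575.2415137222047, 'cx': 320.2626121731684, 'cy': 235.88486674818245, 'dist_coeffs': array([-0.15770068,  0.        ,  0.        ,  0.        ,  0.        ]), 'xyz': array([ 0.50860789, -0.0033086 ,  1.6415576 ]), 'rotation': array([-0.02447566,  0.01688135,  0.70975113, -0.70382476])}
```

View pics/side0.png

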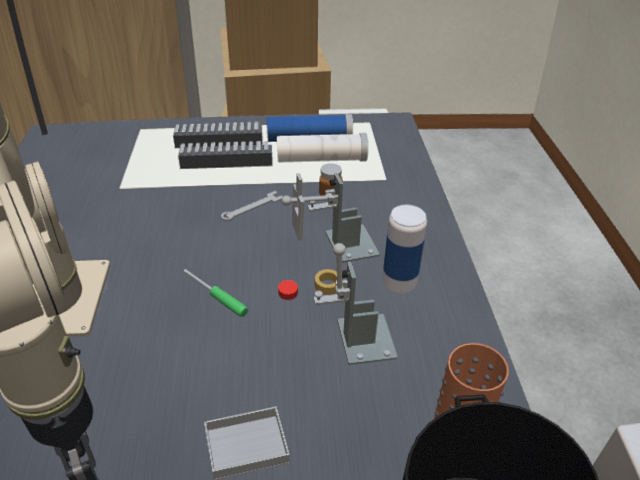

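View pics/top0.png

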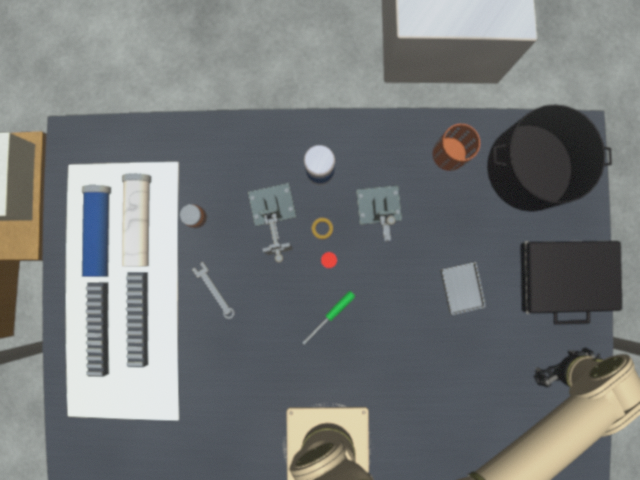

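```bash
python3 - <<'E'
import cv2,numpy as np
s=cv2.imread("pics/side0.png");t=cv2.imread("pics/top0.png")
cv2.imwrite("pics/c_side.png",cv2.resize(s[165:365,270:400],None,fx=3,fy=3,interpolation=cv2.INTER_CUBIC)) # 390x600
cv2.imwrite("pics/c_top.png",cv2.resize(t[175:275,240:410],None,fx=4.5,fy=4.5,interpolation=cv2.INTER_CUBIC))
E
cat > h.py <<'E'
import numpy as np,cv2
from scipy.spatial.transform import Rotation as R
from workcell import manip,cams
def ray(p,uv):
    K=np.array([[p['fx'],0,p['cx']],[0,p['fy'],p['cy']],[0,0,1]])
    x,y=cv2.undistortPoints(np.array([[uv]],float),K,p['dist_coeffs'])[0,0]
    d=R.from_quat(p['rotation']).apply([x,-y,-1]); return np.array(p['xyz']),d/np.linalg.norm(d)
def plane(p,uv,z):
    o,d=ray(p,uv); return o+d*(z-o[2])/d[2]
def tri(p1,u1,p2,u2):
    A=np.zeros((3,3));b=np.zeros(3)
    rs=[ray(p1,u1),ray(p2,u2)]
    for o,d in rs:
        M=np.eye(3)-np.outer(d,d);A+=M;b+=M@o
    x=np.linalg.solve(A,b); return x,[np.linalg.norm((np.eye(3)-np.outer(d,d))@(x-o)) for o,d in rs]
def proj(p,X):
    c=R.from_quat(p['rotation']).inv().apply(np.atleast_2d(X)-p['xyz'])
    q=np.c_[c[:,0],-c[:,1],-c[:,2]]
    K=np.array([[p['fx'],0,p['cx']],[0,p['fy'],p['cy']],[0,0,1]])
    return cv2.projectPoints(q,np.zeros(3),np.zeros(3),K,p['dist_coeffs'])[0][:,0]
E
```

```text
(no output)
```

View pics/c_side.png

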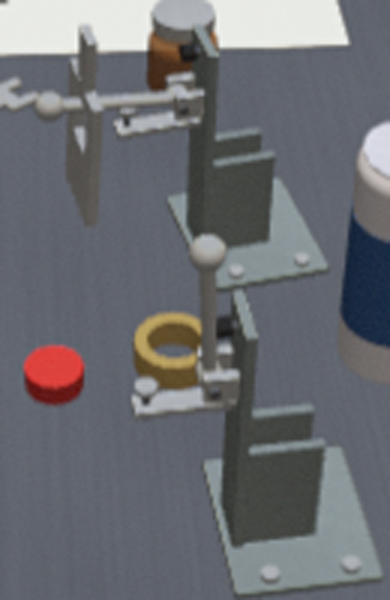

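View pics/c_top.png

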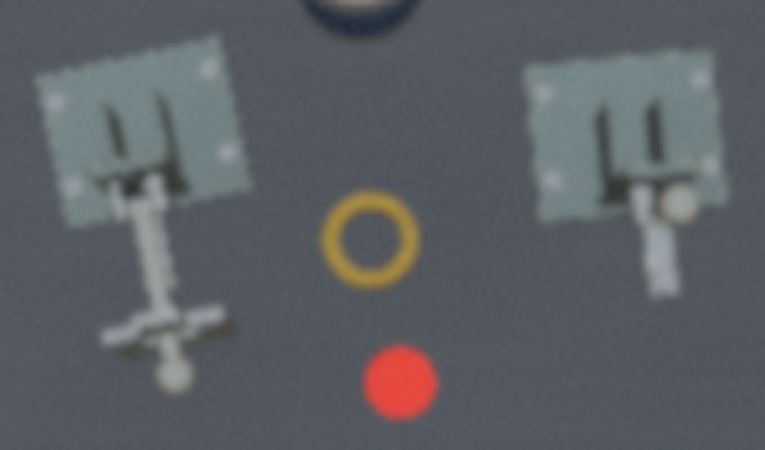

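```bash
python3 - <<'E'
from h import *
S=cams.camera_params("side");T=cams.camera_params("top")
s=lambda u,v:(270+(u+.5)/3-.5,165+(v+.5)/3-.5)
t=lambda u,v:(240+(u+.5)/4.5-.5,175+(v+.5)/4.5-.5)
for n,a,b in (("ball_a",s(207,251),t(680,203)),("ball_b",s(49,104),t(174,374)),("tab_b top",s(87,31),t(166,330))):
    print(n,*tri(S,a,T,b))
print("ball_b plane",plane(T,t(174,374),.16),plane(S,s(49,104),.16))
for n,c in (("A",[(524,67),(712,50),(728,205),(540,221)]),("B",[(37,76),(218,36),(251,188),(69,227)])):
    P=np.array([plane(T,t(*q),.006) for q in c])
    e=[P[1]-P[0],P[2]-P[3],P[3]-P[0],P[2]-P[1]]
    print(n,P.round(4).tolist(),[(round(np.degrees(np.arctan2(x[1],x[0])),1),round(np.linalg.norm(x),4)) for x in e])
for n,c,z in (("tongue A",[(640,192),(664,297)],.132),("bar B",[(140,200),(174,374)],.155),("gauge B",[(103,338),(226,313)],.172)):
    P=[plane(T,t(*q),z) for q in c];d=P[1]-P[0];print(n,np.round(P,4).tolist(),np.degrees(np.arctan2(d[1],d[0])))
print("tongueA end",plane(S,s(136,408),.129), "screw A", plane(S,s(146,386),.14),"screwB",plane(S,s(127,115),.14))
print("can",plane(T,(319,160),.19))
E
```

```text
ball_a [ 0.62696577 -0.15982248  0.25328045] [np.float64(0.0007707435955496843), np.float64(0.0007707435955495223)]
ball_b [0.53937474 0.12073837 0.1631261 ] [np.float64(0.000526201772110134), np.float64(0.0005262017721102725)]
tab_b top [0.56509282 0.11967424 0.22671685] [np.float64(0.00240159264274552), np.float64(0.0024015926427455488)]
ball_b plane [0.53996722 0.12100526 0.16      ] [0.53888605 0.12513192 0.16      ]
A [[0.7367, -0.0897, 0.006], [0.7468, -0.21, 0.006], [0.6474, -0.2183, 0.006], [0.6382, -0.0986, 0.006]] [(np.float64(-85.2), np.float64(0.1206)), (np.float64(-85.6), np.float64(0.1201)), (np.float64(-174.8), np.float64(0.0988)), (np.float64(-175.2), np.float64(0.0997))]
B [[0.7341, 0.2211, 0.006], [0.7585, 0.1051, 0.006], [0.6609, 0.0845, 0.006], [0.6371, 0.2005, 0.006]] [(np.float64(-78.1), np.float64(0.1185)), (np.float64(-78.4), np.float64(0.1184)), (np.float64(-168.0), np.float64(0.0991)), (np.float64(-168.1), np.float64(0.0998))]
tongue A [[0.6448, -0.1501, 0.132], [0.5831, -0.1633, 0.132]] -167.96314533851043
bar B [[0.6407, 0.1407, 0.155], [0.5401, 0.1214, 0.155]] -169.1399685706159
gauge B [[0.5605, 0.1605, 0.172], [0.5742, 0.0902, 0.172]] -78.98500066775811
tongueA end [ 0.58527607 -0.16294571  0.129     ] screw A [ 0.5919978  -0.15485237  0.14      ] screwB [0.59749308 0.13581959 0.14      ]
can [0.78789951 0.01360497 0.19      ]
```

```bash
cat >> h.py <<'E'
def tgt(*ts):
    """ts: (x,y,z,yaw of tool x deg[, ]) tool pointing down; prints rows from the present pose"""
    o=manip.get_obs();R0=R.from_quat(o['ee_rot'])
    for x,y,z,a in ts:
        a=np.radians(a);Rt=R.from_matrix(np.array([[np.cos(a),np.sin(a),0],[np.sin(a),-np.cos(a),0],[0,0,-1.]]))
        print(np.degrees((R0.inv()*Rt).as_rotvec()).round(1).tolist(),R0.inv().apply(np.array([x,y,z])-o['position']).round(4).tolist())
E
python3 - <<'E'
from h import *
tgt((.27,-.563,.34,-64),(.40,-.42,.34,-40),(.667,-.157,.34,5),(.667,-.157,.238,5))
E
```

```text
[0.0, 0.1, -0.3] [-0.0004, 0.0004, -0.1094]
[-0.0, 0.1, -24.3] [-0.073, -0.1787, -0.1093]
[-0.0, 0.1, -69.3] [-0.1945, -0.5333, -0.1092]
[-0.0, 0.1, -69.3] [-0.1944, -0.5333, -0.0072]
```

move_arm:
  moves:
    - [0,0.1,0,0,0,-0.05,0]
    - [0,0.1,0,0,0,-0.109,0]
    - [0,0.1,-8,-0.02,-0.05,-0.109,0]
    - [0,0.1,-16,-0.04,-0.1,-0.109,0]
    - [0,0.1,-24,-0.06,-0.15,-0.109,0]
    - [0,0.1,-32,-0.08,-0.2,-0.109,0]
    - [0,0.1,-40,-0.1,-0.25,-0.109,0]
    - [0,0.1,-47,-0.12,-0.3,-0.109,0]
    - [0,0.1,-54,-0.14,-0.35,-0.109,0]
    - [0,0.1,-60,-0.155,-0.4,-0.109,0]
  grip_force: 60

```text
clock: 1.1
position: [0.5436, -0.2694, 0.3403]
ee_rot: [0.999, -0.035, 0.001, 0.001]
ft_force: [0.6, -0.9, -0.5]
grip_width: -0.002
```

```bash
python3 - <<'E'
from h import *
tgt((.667,-.157,.34,5),(.667,-.157,.238,5))
E
```

```text
[0.1, -0.1, -9.1] [0.1152, -0.1209, 0.0004]
[0.1, -0.1, -9.1] [0.115, -0.121, 0.1024]
```

move_arm:
  moves:
    - [0.1,-0.1,-4,0.035,-0.036,0,0]
    - [0.1,-0.1,-9,0.07,-0.072,0,0]
    - [0.1,-0.1,-9.1,0.105,-0.108,0,0]
    - [0.1,-0.1,-9.1,0.115,-0.121,0,0]
    - [0.1,-0.1,-9.1,0.115,-0.121,0,0]
    - [0.1,-0.1,-9.1,0.115,-0.121,0.03,0]
    - [0.1,-0.1,-9.1,0.115,-0.121,0.06,0]
    - [0.1,-0.1,-9.1,0.115,-0.121,0.085,0]
    - [0.1,-0.1,-9.1,0.115,-0.121,0.102,0]
    - [0.1,-0.1,-9.1,0.115,-0.121,0.102,0]

```text
clock: 2.1
position: [0.6646, -0.1612, 0.2357]
ee_rot: [0.999, 0.04, -0.003, -0.0]
ft_force: [-0.5, -1.1, -0.1]
grip_width: -0.0
```

```bash
python3 - <<'E'
from h import *
o=manip.get_obs();print(o['position'],o['ee_rot'].round(4),o['ft_force'])
im=cams.camera("side")[...,::-1]
cv2.imwrite("pics/s1.png",cv2.resize(im[165:365,270:400],None,fx=3,fy=3,interpolation=cv2.INTER_CUBIC))
E
```

```text
[ 0.66462986 -0.16120098  0.23565907] [ 9.992e-01  4.040e-02 -2.500e-03 -4.000e-04] [-0.45999777 -1.10171715 -0.07277418]
```

View pics/s1.png

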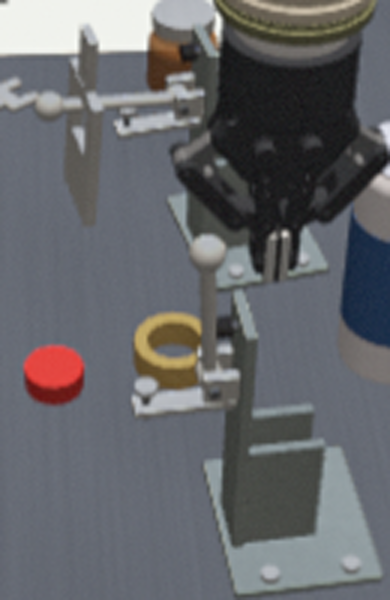

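move_arm:
  moves:
    - [0,0,0,-0.0145,0,-0.009,0]
    - [0,0,0,-0.032,0,-0.0106,0]
    - [0,0,0,-0.041,0,-0.0102,0]
    - [0,0,0,-0.0494,0,-0.0088,0]
    - [0,0,0,-0.058,0,-0.0068,0]
    - [0,0,0,-0.066,0,-0.0039,0]
    - [0,0,0,-0.074,0,-0.0005,0]
    - [0,0,0,-0.0814,0,0.0038,0]
    - [0,0,0,-0.0885,0,0.0088,0]
    - [0,0,0,-0.095,0,0.0141,0]

```text
clock: 3.15
position: [0.5712, -0.1673, 0.2237]
ee_rot: [0.999, 0.041, -0.0, -0.0]
ft_force: [2.0, -0.6, 3.7]
grip_width: -0.001
```

```bash
python3 - <<'E'
from h import *
o=manip.get_obs();print(o['position'],o['ee_rot'].round(4),o['ft_force'])
im=cams.camera("side")[...,::-1];p=o['position'];print(manip.get_obs()['position'])
S=cams.camera_params("side")
np.save("s2.npy",im)
hs=[]
g=cv2.cvtColor(im,cv2.COLOR_BGR2GRAY)
c=cv2.HoughCircles(cv2.resize(g[165:365,270:400],None,fx=3,fy=3,interpolation=cv2.INTER_CUBIC),cv2.HOUGH_GRADIENT,1,30,param1=100,param2=18,minRadius=12,maxRadius=22);print(c)
cv2.imwrite("pics/s2.png",cv2.resize(im[200:330,270:400],None,fx=4,fy=4,interpolation=cv2.INTER_CUBIC))
E
```

```text
[ 0.5712442  -0.16734151  0.2236869 ] [ 9.991e-01  4.150e-02 -4.000e-04 -4.000e-04] [ 2.04764169 -0.64299913  3.74689078]
[ 0.57022037 -0.16750536  0.22281072]
[[[ 88.5 299.5  16.9]]]
```

View pics/s2.png

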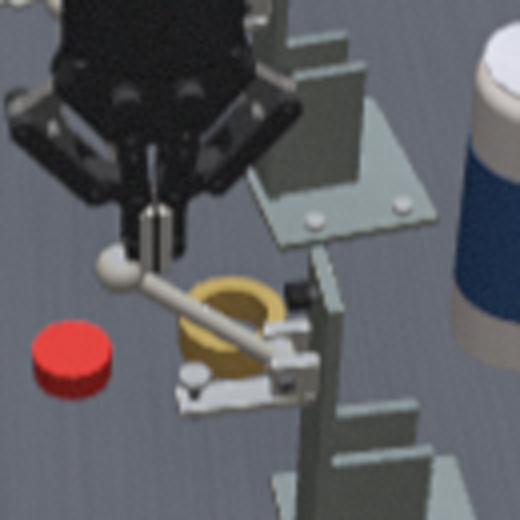

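```bash
cat >> h.py <<'E'
def vplane(p,uv,h,yaw):
    "ray meets vertical plane through h=(x,y) containing post x axis; returns (out,z)"
    o,d=ray(p,uv);a=np.radians(yaw);n=np.array([-np.sin(a),np.cos(a),0])
    X=o+d*(np.dot(np.array([*h,0])-o,n)/np.dot(d,n)); return X,-np.dot(X-[*h,0],[np.cos(a),np.sin(a),0]),X[2]
HA=(.632,-.1594);HB=(.637,.1415)
E
python3 - <<'E'
from h import *
S=cams.camera_params("side")
for uv in ((299.3,265.7),(270+207/3,165+251/3)):print(vplane(S,uv,HA,5))
tgt((.632-.07*.996,-.1594-.07*.087,.24,5),(.632-.092*.996,-.1594-.092*.087,.232,5))
E
```

```text
(array([ 0.55652783, -0.16600296,  0.22142319]), np.float64(0.07576046480087145), np.float64(0.22142319140834188))
(array([ 0.62680435, -0.15985456,  0.25247409]), np.float64(0.005215493261979508), np.float64(0.2524740944733459))
[-0.1, 0.1, -0.3] [-0.0078, -0.0027, -0.0172]
[-0.1, 0.1, -0.3] [-0.0298, -0.0026, -0.0091]
```

move_arm:
  moves:
    - [0,0,0,0.002,0,-0.008,0]
    - [0,0,0,-0.002,0,-0.016,0]
    - [0,0,0,-0.018,0,-0.016,0]
    - [0,0,0,-0.018,0,-0.008,0]
    - [0,0,0,-0.019,0,-0.002,0]
    - [0,0,0,-0.02,0,0.0044,0]
    - [0,0,0,-0.0246,0,0.0118,0]
    - [0,0,0,-0.0286,0,0.0195,0]
    - [0,0,0,-0.032,0,0.0276,0]
    - [0,0,0,-0.0335,0,0.032,0]

```text
clock: 4.2
position: [0.5382, -0.17, 0.1913]
ee_rot: [0.999, 0.041, -0.001, -0.001]
ft_force: [-2.4, -1.0, 3.7]
grip_width: 0.002
```

move_arm:
  moves:
    - [0,0,0,-0.0005,0,0.001,0]
    - [0,0,0,-0.001,0,0.002,0]

```text
clock: 4.4
position: [0.5377, -0.17, 0.1903]
ee_rot: [0.999, 0.042, -0.0, -0.0]
ft_force: [-1.5, -0.5, 3.7]
grip_width: 0.001
```

```bash
python3 - <<'E'
from h import *
o=manip.get_obs();print(o['position'],o['ee_rot'].round(4),o['ft_force'])
E
```

```text
[ 0.53773927 -0.17003739  0.19030245] [ 9.991e-01  4.150e-02 -2.000e-04 -4.000e-04] [-1.5146402  -0.48120278  3.65641874]
```

move_arm:
  moves:
    - [0,0,0,-0.0005,0,0.001,0]
    - [0,0,0,-0.001,0,0.002,0]
    - [0,0,0,-0.001,0,0.003,0]
    - [0,0,0,-0.0015,0,0.004,0]
    - [0,0,0,-0.002,0,0.005,0]
    - [0,0,0,-0.002,0,0.006,0]
    - [0,0,0,-0.0025,0,0.007,0]
    - [0,0,0,-0.0025,0,0.008,0]
    - [0,0,0,-0.0025,0,0.009,0]

```text
clock: 5.3
position: [0.5349, -0.1703, 0.1812]
ee_rot: [0.999, 0.041, -0.0, -0.0]
ft_force: [-3.1, 0.1, 3.5]
grip_width: -0.002
```

move_arm:
  moves:
    - [0,0,0,-0.0002,0,0.001,0]
    - [0,0,0,-0.0004,0,0.002,0]

```text
clock: 5.5
position: [0.5347, -0.1703, 0.1792]
ee_rot: [0.999, 0.042, -0.0, -0.0]
ft_force: [-2.2, -0.6, 3.3]
grip_width: -0.003
```

move_arm:
  moves:
    - [0,0,0,-0.0002,0,0.001,0]
    - [0,0,0,-0.0004,0,0.002,0]

```text
clock: 5.7
position: [0.5343, -0.1703, 0.1772]
ee_rot: [0.999, 0.042, -0.0, -0.0]
ft_force: [-2.4, -0.0, 2.4]
grip_width: 0.001
```

move_arm:
  moves:
    - [0,0,0,0,0,0.0007,0]
    - [0,0,0,-0.0002,0,0.0015,0]

```text
clock: 5.9
position: [0.5341, -0.1704, 0.1758]
ee_rot: [0.999, 0.042, -0.0, -0.0]
ft_force: [-2.4, -0.9, 2.9]
grip_width: 0.002
```

move_arm:
  moves:
    - [0,0,0,0,0,0.0007,0]
    - [0,0,0,0,0,0.0015,0]

```text
clock: 6.1
position: [0.5342, -0.1704, 0.1743]
ee_rot: [0.999, 0.041, -0.0, -0.0]
ft_force: [-0.9, -0.2, 2.7]
grip_width: -0.0
```

move_arm:
  moves:
    - [0,0,0,0,0,0.0007,0]
    - [0,0,0,0,0,0.0015,0]

```text
clock: 6.3
position: [0.5341, -0.1703, 0.1728]
ee_rot: [0.999, 0.042, -0.0, -0.0]
ft_force: [-2.2, -0.3, 3.1]
grip_width: 0.001
```

move_arm:
  moves:
    - [0,0,0,0,0,0.0007,0]
    - [0,0,0,0,0,0.0015,0]

```text
clock: 6.5
position: [0.5341, -0.1704, 0.1713]
ee_rot: [0.999, 0.041, -0.0, -0.0]
ft_force: [-2.0, -0.5, 3.1]
grip_width: -0.002
```

move_arm:
  moves:
    - [0,0,0,0,0,0.0007,0]
    - [0,0,0,0,0,0.0015,0]

```text
clock: 6.7
position: [0.5341, -0.1703, 0.1698]
ee_rot: [0.999, 0.042, -0.0, -0.0]
ft_force: [-2.3, -0.8, 2.4]
grip_width: -0.003
```

move_arm:
  moves:
    - [0,0,0,0,0,0.0007,0]
    - [0,0,0,0,0,0.0015,0]

```text
clock: 6.9
position: [0.5341, -0.1703, 0.1683]
ee_rot: [0.999, 0.042, -0.0, -0.0]
ft_force: [-1.9, 0.1, 2.9]
grip_width: 0.003
```

move_arm:
  moves:
    - [0,0,0,0,0,0.0007,0]
    - [0,0,0,0,0,0.0015,0]

```text
clock: 7.1
position: [0.5341, -0.1703, 0.1668]
ee_rot: [0.999, 0.042, -0.0, -0.0]
ft_force: [-1.3, -0.4, 3.3]
grip_width: 0.0
```

move_arm:
  moves:
    - [0,0,0,0,0,0.0007,0]
    - [0,0,0,0,0,0.0013,0]

```text
clock: 7.3
position: [0.5341, -0.1703, 0.1656]
ee_rot: [0.999, 0.042, -0.0, -0.0]
ft_force: [-1.5, -0.0, 5.1]
grip_width: -0.004
```

move_arm:
  moves:
    - [0,0,0,0,0,0.0005,0]
    - [0,0,0,0,0,0.0005,0]

```text
clock: 7.5
position: [0.534, -0.1704, 0.1652]
ee_rot: [0.999, 0.041, -0.0, -0.0]
ft_force: [-2.9, -0.3, 4.5]
grip_width: 0.003
```

move_arm:
  moves:
    - [0,0,0,0,0,0.0007,0]
    - [0,0,0,0,0,0.0007,0]

```text
clock: 7.7
position: [0.534, -0.1704, 0.1648]
ee_rot: [0.999, 0.041, -0.0, -0.0]
ft_force: [-4.2, 0.5, 8.0]
grip_width: 0.002
```

move_arm:
  moves:
    - [0,0,0,0,0,0.0006,0]
    - [0,0,0,0,0,0.001,0]
    - [0,0,0,0,0,0.001,0]

```text
clock: 8.0
position: [0.534, -0.1704, 0.1643]
ee_rot: [0.999, 0.041, -0.0, -0.0]
ft_force: [-7.2, 0.3, 13.0]
grip_width: -0.001
```

move_arm:
  moves:
    - [0,0,0,0,0,0.0003,0]
    - [0,0,0,0,0,0.0003,0]
    - [0,0,0,0,0,0.0003,0]
    - [0,0,0,0,0,0.0003,0]
    - [0,0,0,0,0,0.0003,0]

```text
clock: 8.5
position: [0.534, -0.1705, 0.1642]
ee_rot: [0.999, 0.041, -0.0, -0.0]
ft_force: [-8.4, 0.8, 14.9]
grip_width: -0.0
```

move_arm:
  moves:
    - [0,0,0,0,0,-0.02,0]
    - [0,0,0,0,0,-0.06,0]
    - [0,0,0,0,0,-0.1,0]
    - [0,0,0,0,0,-0.135,0.05]
    - [0,0,0,0.005,-0.05,-0.135,0.05]
    - [0,0,-2,0.01,-0.1,-0.135,0.05]
    - [0,0,-4,0.02,-0.15,-0.135,0.05]
    - [0,0,-5,0.03,-0.2,-0.135,0.05]
    - [0,0,-6.5,0.04,-0.25,-0.135,0.05]
    - [0,0,-6.5,0.048,-0.29,-0.135,0.05]

```text
clock: 9.5
position: [0.5578, 0.1254, 0.2982]
ee_rot: [0.995, 0.099, 0.0, -0.001]
ft_force: [1.2, -0.5, 0.1]
grip_width: 0.587
```

```bash
python3 - <<'E'
from h import *
o=manip.get_obs();print(o['position'],o['ee_rot'].round(4),o['ft_force'],o['grip_width'])
p=cams.camera_params("wrist");im=cams.camera("wrist")[...,::-1];print(p)
cv2.imwrite("pics/w1.png",im)
import pickle;pickle.dump(p,open("w1.pkl","wb"))
a=np.radians(11.5);u=np.array([-np.cos(a),-np.sin(a),0])
print("pred tab top",proj(p,np.array([*HB,.22])+.072*u),"ball",proj(p,np.array([*HB,.16])+.0995*u))
tgt((.567,.126,.31,11.5),)
E
```

```text
[0.55781366 0.12537019 0.29824125] [ 9.951e-01  9.900e-02  2.000e-04 -7.000e-04] [ 1.19321685 -0.46289461  0.128617  ] 0.5867214154594619
{'fx': 341.462892114521, 'fy': 341.462892114521, 'cx': 321.9926809868234, 'cy': 236.52769860136493, 'dist_coeffs': array([-0.0189607,  0.       ,  0.       ,  0.       ,  0.       ]), 'xyz': array([0.54345231, 0.1966931 , 0.44133862]), 'rotation': array([-0.14316499, -0.01469748,  0.09766064,  0.98475894])}
pred tab top [[334.68519727 246.278286  ]] ball [[299.76952693 224.35165101]]
[-0.3, -0.1, 0.3] [0.0085, 0.0096, -0.0119]
```

View pics/w1.png

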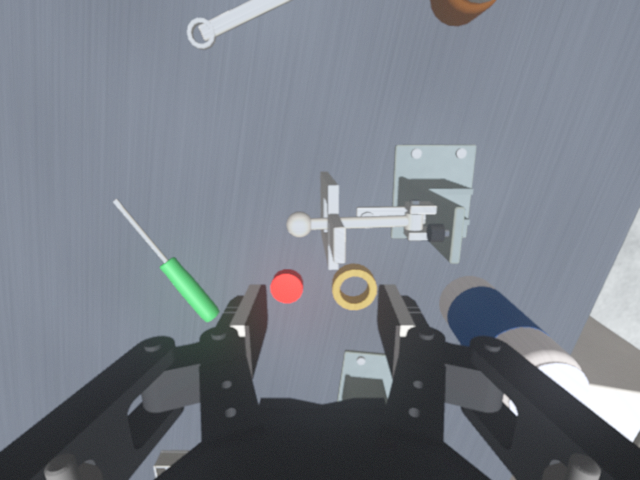

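```bash
python3 - <<'E'
from h import *
o=manip.get_obs();print(o['position'],o['joint_velocities'].round(3))
cams.camera("side")
o=manip.get_obs();print(o['position'],o['joint_velocities'].round(3))
tgt((.5685,.126,.30,11.5),(.5685,.126,.184,11.5))
E
```

```text
[0.55669027 0.13366862 0.2981042 ] [ 0.046 -0.037  0.01   0.034 -0.054 -0.007  0.155]
[0.556808   0.13041924 0.29803729] [ 0.066 -0.021  0.075  0.018  0.006  0.008  0.083]
[-0.3, -0.0, 0.3] [0.0105, 0.0067, -0.002]
[-0.3, -0.0, 0.3] [0.0105, 0.0072, 0.114]
```

move_arm:
  moves:
    - [0,0,0,0,0,0,0.05]
    - [0,0,0,0,0,0,0.05]
    - [0,0,0,0,0,0,0.05]
    - [0,0,0,0,0,0,0.05]

```text
clock: 10.0
position: [0.5582, 0.1213, 0.2983]
ee_rot: [0.995, 0.097, -0.0, -0.0]
ft_force: [0.0, -0.2, -0.3]
grip_width: 0.589
```

```bash
python3 - <<'E'
from h import *
o=manip.get_obs();print(o['position'],o['joint_velocities'].round(3),o['grip_width'])
tgt((.5685,.126,.30,11.5),(.5685,.126,.184,11.5))
E
```

```text
[0.55815434 0.12131884 0.29827096] [-0.004  0.002 -0.004 -0.002 -0.001  0.    -0.   ] 0.5888861589084133
[-0.0, 0.0, -0.4] [0.0111, -0.0026, -0.0017]
[-0.0, 0.0, -0.4] [0.0111, -0.0025, 0.1143]
```

move_arm:
  moves:
    - [0,0,-0.4,0.011,-0.0025,0,0.05]
    - [0,0,-0.4,0.011,-0.0025,0.02,0.05]
    - [0,0,-0.4,0.011,-0.0025,0.04,0.05]
    - [0,0,-0.4,0.011,-0.0025,0.06,0.05]
    - [0,0,-0.4,0.011,-0.0025,0.08,0.05]
    - [0,0,-0.4,0.011,-0.0025,0.095,0.05]
    - [0,0,-0.4,0.011,-0.0025,0.105,0.05]
    - [0,0,-0.4,0.011,-0.0025,0.114,0.05]
    - [0,0,-0.4,0.011,-0.0025,0.114,0.05]
    - [0,0,-0.4,0.011,-0.0025,0.114,0.05]

```text
clock: 11.0
position: [0.5685, 0.1273, 0.1847]
ee_rot: [0.995, 0.102, 0.0, -0.0]
ft_force: [0.5, 0.4, -0.2]
grip_width: 0.587
```

```bash
python3 - <<'E'
from h import *
o=manip.get_obs();print(o['position'],o['ft_force'],o['grip_width'])
im=cams.camera("side")[...,::-1]
cv2.imwrite("pics/s3.png",cv2.resize(im[120:320,250:400],None,fx=3,fy=3,interpolation=cv2.INTER_CUBIC))
E
```

```text
[0.56851834 0.12732996 0.18473173] [ 0.49405571  0.35904417 -0.18242067] 0.5867436371188596
```

View pics/s3.png

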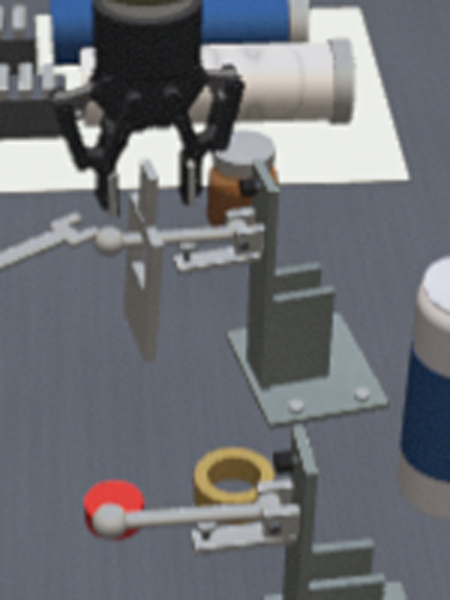

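move_arm:
  moves:
    - [0,0,0,0,0,0,0.02]
    - [0,0,0,0,0,0,0.0]
    - [0,0,0,0,0,0,0.0]
    - [0,0,0,0,0,0,0.0]
    - [0,0,0,0,0,0,0.0]
    - [0,0,0,0,0,0,0.0]
    - [0,0,0,0,0,0,0.0]
  grip_force: 60

```text
clock: 11.75
position: [0.5684, 0.1273, 0.1845]
ee_rot: [0.995, 0.102, 0.0, -0.0]
ft_force: [-0.8, -0.3, 3.4]
grip_width: 0.086
```

move_arm:
  moves:
    - [0,0,0,0,0,-0.003,0]
    - [0,0,0,0,0,-0.007,0]
    - [0,0,0,0,0,-0.012,0]
    - [0,0,0,0,0,-0.017,0]
    - [0,0,0,0,0,-0.017,0]
    - [0,0,0,0,0,-0.017,0]
    - [0,0,0,0,0,-0.017,0]

```text
clock: 12.45
position: [0.5681, 0.1272, 0.201]
ee_rot: [0.995, 0.102, -0.0, -0.0]
ft_force: [0.2, 0.8, -3.1]
grip_width: 0.084
```

move_arm:
  moves:
    - [0,0,0,-0.005,0,0,0]
    - [0,0,0,-0.012,0,0,0]
    - [0,0,0,-0.02,0,0,0]
    - [0,0,0,-0.028,0,0,0]
    - [0,0,0,-0.036,0,0,0]

```text
clock: 12.95
position: [0.5321, 0.1198, 0.2013]
ee_rot: [0.995, 0.102, -0.0, -0.0]
ft_force: [0.2, 0.2, -3.2]
grip_width: 0.083
```

move_arm:
  moves:
    - [0,0,0,-0.01,0,0,0]
    - [0,0,0,-0.02,0,0,0]
    - [0,0,0,-0.03,0,0,0]
    - [0,0,0,-0.04,0,0,0]
    - [0,0,0,-0.05,0,0,0]
    - [0,0,0,-0.055,0,0,0]
    - [0,0,0,-0.055,0,0,0]

```text
clock: 13.65
position: [0.4786, 0.1086, 0.2014]
ee_rot: [0.995, 0.101, 0.0, -0.0]
ft_force: [0.6, 0.1, -3.1]
grip_width: 0.084
```

```bash
python3 - <<'E'
from h import *
o=manip.get_obs();print(o['position'],o['ft_force'],o['grip_width'])
a=np.radians(5);u=np.array([-np.cos(a),-np.sin(a)])
A=lambda s,z:(*(np.array(HA)+s*u),z,5)
tgt((.44,.10,.215,11.5),A(.18,.215),A(.18,.1955),A(.072,.1955))
print(A(.18,0),A(.072,0))
E
```

```text
[0.47863194 0.10861978 0.20144228] [ 0.63481804  0.09259854 -3.08202147] 0.08392277480826249
[-0.0, -0.0, 0.1] [-0.0396, 0.0006, -0.0136]
[-0.0, -0.0, 6.6] [-0.0827, 0.2726, -0.0136]
[-0.0, -0.0, 6.6] [-0.0827, 0.2726, 0.0059]
[-0.0, -0.0, 6.6] [0.0246, 0.2851, 0.0059]
(np.float64(0.4526849543434858), np.float64(-0.17508803369457845), 0, 5) (np.float64(0.5602739817373943), np.float64(-0.16567521347783137), 0, 5)
```

```bash
python3 - <<'E'
from h import *
S=cams.camera_params("side");T=cams.camera_params("top")
a=np.radians(5);X=np.array([HA[0]-.1*np.cos(a),HA[1]-.1*np.sin(a),.156])
uv={}
for n,p in (("side",S),("top",T)):
    im=cams.camera(n)[...,::-1];q=proj(p,X)[0];x,y=q.round().astype(int)
    c=cv2.resize(im[y-16:y+16,x-16:x+16],None,fx=8,fy=8,interpolation=cv2.INTER_CUBIC);cv2.imwrite(f"pics/b_{n}.png",c)
    h=cv2.HoughCircles(cv2.cvtColor(c,cv2.COLOR_BGR2GRAY),cv2.HOUGH_GRADIENT,1,40,param1=80,param2=12,minRadius=20,maxRadius=52)
    h=h[0] if h is not None else []
    print(n,q,[((r[0]+.5)/8-.5+x-16,(r[1]+.5)/8-.5+y-16,r[2]/8) for r in h][:3])
    if len(h): uv[n]=((h[0][0]+.5)/8-.5+x-16,(h[0][1]+.5)/8-.5+y-16)
print(tri(S,uv['side'],T,uv['top']), vplane(S,uv['side'],HA,5))
cv2.imwrite("pics/balls.png",np.hstack([cv2.imread("pics/b_side.png"),cv2.imread("pics/b_top.png")]))
E
```

```text
side [286.60978873 293.44141671] []
top [390.27186718 259.72948987] []Traceback (most recent call last):
  File "<stdin>", line 12, in <module>
KeyError: 'side'
```

```bash
python3 - <<'E'
import cv2,numpy as np
cv2.imwrite("pics/balls.png",np.hstack([cv2.imread("pics/b_side.png"),cv2.imread("pics/b_top.png")]))
E
```

```text
(no output)
```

View pics/balls.png

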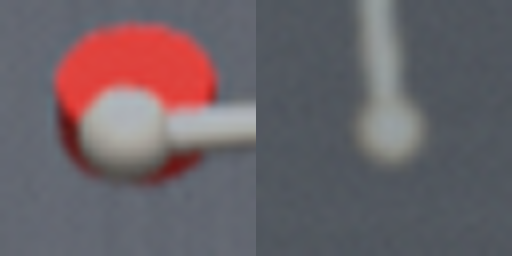

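move_arm:
  moves:
    - [0,0,0,-0.02,0.01,0,0]
    - [0,0,0,-0.035,0.03,0,0]
    - [0,0,1,-0.045,0.06,0,0]
    - [0,0,2,-0.055,0.095,0,0]
    - [0,0,3,-0.065,0.13,0,0]
    - [0,0,4,-0.072,0.165,0,0]
    - [0,0,5,-0.077,0.2,0,0]
    - [0,0,6,-0.08,0.235,0,0]
    - [0,0,6.6,-0.082,0.258,0.002,0]
    - [0,0,6.6,-0.0827,0.2726,0.005,0]

```text
clock: 14.75
position: [0.4534, -0.1765, 0.1957]
ee_rot: [0.999, 0.043, -0.0, -0.0]
ft_force: [-0.1, 0.0, -3.5]
grip_width: 0.08
```

move_arm:
  moves:
    - [0,0,0,0,0,0,0]
    - [0,0,0,0,0,0,0]
    - [0,0,0,0,0,0,0]
    - [0,0,0,0,0,0,0]
    - [0,0,0,0,0,0,0]

```text
clock: 15.25
position: [0.4533, -0.1742, 0.1962]
ee_rot: [0.999, 0.045, -0.0, -0.0]
ft_force: [-0.1, 0.5, -2.4]
grip_width: 0.085
```

```bash
python3 - <<'E'
from h import *
o=manip.get_obs();print(o['position'],o['ft_force'],o['grip_width'])
a=np.radians(5);u=np.array([-np.cos(a),-np.sin(a)])
A=lambda s,z:(*(np.array(HA)+s*u),z,5)
tgt(A(.18,.1965),A(.13,.1965),A(.072,.1965))
im=cams.camera("side")[...,::-1]
cv2.imwrite("pics/s4.png",cv2.resize(im[200:400,200:380],None,fx=3,fy=3,interpolation=cv2.INTER_CUBIC))
E
```

```text
[ 0.45331634 -0.1741921   0.19624003] [-0.06318111  0.50496158 -2.43359363] 0.08501874957643435
[-0.0, 0.0, 0.1] [-0.0007, 0.0008, -0.0003]
[-0.0, 0.0, 0.1] [0.0493, 0.0009, -0.0003]
[-0.0, 0.0, 0.1] [0.1073, 0.0011, -0.0003]
```

View pics/s4.png

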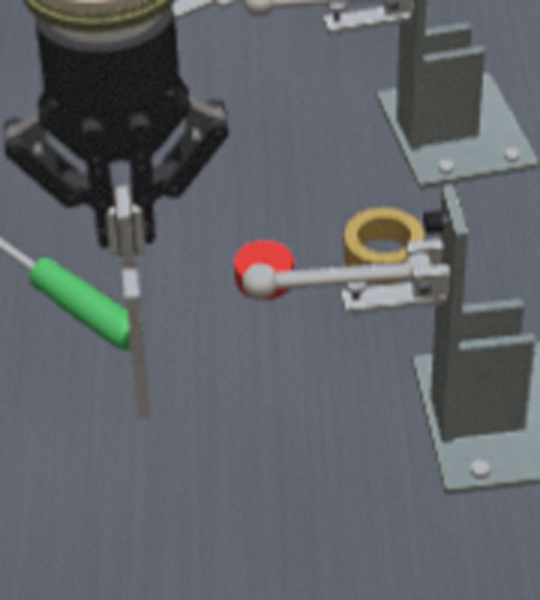

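move_arm:
  moves:
    - [0,0,0,0.01,0.001,0,0]
    - [0,0,0,0.02,0.001,0,0]
    - [0,0,0,0.03,0.001,0,0]
    - [0,0,0,0.04,0.001,0,0]
    - [0,0,0,0.05,0.001,0,0]
    - [0,0,0,0.06,0.001,0,0]
    - [0,0,0,0.068,0.001,0,0]
    - [0,0,0,0.074,0.001,0,0]
    - [0,0,0,0.08,0.001,0,0]

```text
clock: 16.2
position: [0.5334, -0.1688, 0.196]
ee_rot: [0.999, 0.044, -0.0, -0.0]
ft_force: [-0.1, -0.6, -2.9]
grip_width: 0.087
```

move_arm:
  moves:
    - [0,0,0,0.008,0,0,0]
    - [0,0,0,0.016,0,0,0]
    - [0,0,0,0.022,0,0,0]
    - [0,0,0,0.027,0,0,0]
    - [0,0,0,0.027,0,0,0]
    - [0,0,0,0.027,0,0.004,0]
    - [0,0,0,0.027,0,0.007,0]
    - [0,0,0,0.027,0,0.01,0]
    - [0,0,0,0.027,0,0.011,0]
    - [0,0,0,0.027,0,0.011,0]

```text
clock: 17.2
position: [0.5596, -0.1664, 0.1848]
ee_rot: [0.999, 0.044, -0.0, -0.0]
ft_force: [-0.9, -0.6, -2.2]
grip_width: 0.087
```

Lower slowly until the weight goes.

move_arm:
  moves:
    - [0,0,0,0,0,0.0005,0]
    - [0,0,0,0,0,0.001,0]
    - [0,0,0,0,0,0.0015,0]
    - [0,0,0,0,0,0.0015,0]

```text
clock: 17.6
position: [0.5598, -0.1664, 0.1835]
ee_rot: [0.999, 0.044, -0.0, -0.0]
ft_force: [-0.3, 0.4, -2.5]
grip_width: 0.085
```

move_arm:
  moves:
    - [0,0,0,0,0,0.0005,0]
    - [0,0,0,0,0,0.001,0]
    - [0,0,0,0,0,0.0015,0]
    - [0,0,0,0,0,0.0015,0]

```text
clock: 18.0
position: [0.5598, -0.1664, 0.1819]
ee_rot: [0.999, 0.044, -0.0, -0.0]
ft_force: [-0.2, -0.0, -2.5]
grip_width: 0.082
```

move_arm:
  moves:
    - [0,0,0,0,0,0.0005,0]
    - [0,0,0,0,0,0.001,0]
    - [0,0,0,0,0,0.001,0]

```text
clock: 18.3
position: [0.5598, -0.1664, 0.181]
ee_rot: [0.999, 0.044, -0.0, -0.0]
ft_force: [-0.2, -0.1, -3.1]
grip_width: 0.084
```

move_arm:
  moves:
    - [0,0,0,0,0,0.0005,0]
    - [0,0,0,0,0,0.001,0]
    - [0,0,0,0,0,0.001,0]

```text
clock: 18.6
position: [0.5599, -0.1665, 0.1806]
ee_rot: [0.999, 0.044, 0.0, -0.0]
ft_force: [-2.3, 0.5, 4.3]
grip_width: 0.083
```

move_arm:
  moves:
    - [0,0,0,0,0,-0.0006,0]
    - [0,0,0,0,0,-0.0006,0]

```text
clock: 18.8
position: [0.5599, -0.1664, 0.1807]
ee_rot: [0.999, 0.044, -0.0, -0.0]
ft_force: [-0.9, -0.3, 1.3]
grip_width: 0.087
```

move_arm:
  moves:
    - [0,0,0,0,0,-0.0004,0.012]
    - [0,0,0,0,0,-0.0004,0.016]
    - [0,0,0,0,0,-0.0004,0.022]
    - [0,0,0,0,0,-0.0004,0.03]
    - [0,0,0,0,0,-0.0004,0.04]
    - [0,0,0,0,0,-0.0004,0.04]
    - [0,0,0,0,0,-0.0004,0.04]
  grip_force: 20

```text
clock: 19.5
position: [0.5598, -0.1664, 0.181]
ee_rot: [0.999, 0.044, -0.0, -0.0]
ft_force: [-0.1, 0.1, -0.8]
grip_width: 0.471
```

```bash
python3 - <<'E'
from h import *
o=manip.get_obs();print(o['position'],o['ft_force'],o['grip_width'])
im=cams.camera("side")[...,::-1]
cv2.imwrite("pics/s5.png",cv2.resize(im[190:390,230:380],None,fx=3,fy=3,interpolation=cv2.INTER_CUBIC))
E
```

```text
[ 0.55984673 -0.16640796  0.18103546] [-0.07752983  0.06229786 -0.84643272] 0.4707642378236475
```

View pics/s5.png

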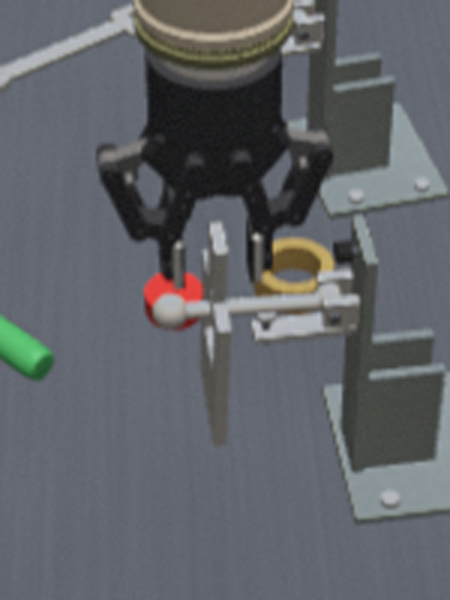

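move_arm:
  moves:
    - [0,0,0,0,0,-0.01,0.04]
    - [0,0,0,0,0,-0.025,0.04]
    - [0,0,0,0,0,-0.045,0.04]
    - [0,0,0,0,0,-0.07,0.04]
    - [0,0,0,0,0,-0.1,0.04]
    - [0,0,0,0,0,-0.12,0.05]
    - [0,0,0,0,0,-0.14,0.05]
    - [0,0,0,0,0,-0.14,0.05]

```text
clock: 20.35
position: [0.561, -0.1665, 0.3255]
ee_rot: [0.999, 0.044, 0.003, 0.001]
ft_force: [-0.5, -0.1, -0.2]
grip_width: 0.592
```

```bash
python3 - <<'E'
from h import *
o=manip.get_obs();print(o['position'],o['ft_force'],o['grip_width'],o['joint_pos'].round(2))
tgt((.5395,.121,.32,-78.5),(.5395,.121,.32,101.5))
E
```

```text
[ 0.56099726 -0.16649561  0.32546708] [-0.53219206 -0.06500637 -0.16461856] 0.5918236956736969 [ 0.57  0.24 -0.44  1.4   0.1   1.52  0.23]
[-0.2, -0.3, 83.6] [0.0039, -0.2883, 0.0051]
[0.3, -0.2, -96.4] [0.0039, -0.2883, 0.0051]
```

move_arm:
  moves:
    - [0,0,8,0,-0.015,0.005,0.05]
    - [0,0,16,0,-0.04,0.005,0.05]
    - [0,0,24,0,-0.07,0.005,0.05]
    - [0,0,32,0,-0.105,0.005,0.05]
    - [0,0,40,0.001,-0.14,0.005,0.05]
    - [0,0,48,0.002,-0.175,0.005,0.05]
    - [0,0,56,0.003,-0.21,0.005,0.05]
    - [0,0,64,0.004,-0.24,0.005,0.05]
    - [0,0,72,0.004,-0.265,0.005,0.05]
    - [0,0,80,0.004,-0.28,0.005,0.05]

```text
clock: 21.35
position: [0.5385, 0.1153, 0.3165]
ee_rot: [0.793, -0.61, -0.001, -0.0]
ft_force: [0.5, 0.2, 0.3]
grip_width: 0.583
```

move_arm:
  moves:
    - [0,0,0,0,0,0,0.05]
    - [0,0,0,0,0,0,0.05]
    - [0,0,0,0,0,0,0.05]
    - [0,0,0,0,0,0,0.05]
    - [0,0,0,0,0,0,0.05]

```text
clock: 21.85
position: [0.5394, 0.1119, 0.3162]
ee_rot: [0.794, -0.608, -0.0, -0.0]
ft_force: [-0.6, 0.2, -0.1]
grip_width: 0.587
```

```bash
python3 - <<'E'
from h import *
o=manip.get_obs();print(o['position'],o['ft_force'],o['grip_width'],o['joint_pos'].round(2))
tgt((.5395,.121,.32,-78.5),(.5395,.121,.141,-78.5))
E
```

```text
[0.53935892 0.11185896 0.31623107] [-0.58016674  0.21676241 -0.14579641] 0.5867731718355221 [ 0.16  0.17 -0.51  1.5   0.08  1.49 -1.66]
[0.0, 0.0, 3.5] [-0.0088, -0.0025, -0.0038]
[0.0, 0.0, 3.5] [-0.0087, -0.0025, 0.1752]
```

move_arm:
  moves:
    - [0,0,3.5,-0.0087,-0.0025,0.01,0.05]
    - [0,0,3.5,-0.0087,-0.0025,0.035,0.05]
    - [0,0,3.5,-0.0087,-0.0025,0.06,0.05]
    - [0,0,3.5,-0.0087,-0.0025,0.085,0.05]
    - [0,0,3.5,-0.0087,-0.0025,0.11,0.05]
    - [0,0,3.5,-0.0087,-0.0025,0.135,0.05]
    - [0,0,3.5,-0.0087,-0.0025,0.155,0.05]
    - [0,0,3.5,-0.0087,-0.0025,0.168,0.05]
    - [0,0,3.5,-0.0087,-0.0025,0.175,0.05]
    - [0,0,3.5,-0.0087,-0.0025,0.175,0.05]

```text
clock: 22.85
position: [0.5391, 0.1218, 0.1408]
ee_rot: [0.775, -0.632, -0.001, 0.0]
ft_force: [0.5, -0.5, -1.2]
grip_width: 0.586
```

move_arm:
  moves:
    - [0,0,0,0,0,0,0.02]
    - [0,0,0,0,0,0,0.01]
    - [0,0,0,0,0,0,0.01]
    - [0,0,0,0,0,0,0.01]
    - [0,0,0,0,0,0,0.01]
  grip_force: 60

```text
clock: 23.35
position: [0.5399, 0.1222, 0.1424]
ee_rot: [0.775, -0.632, 0.0, -0.001]
ft_force: [-1.5, 0.2, 6.2]
grip_width: 0.223
```

```bash
python3 - <<'E'
from h import *
o=manip.get_obs();print(o['position'],o['ft_force'],o['grip_width'],o['ee_rot'].round(3))
E
```

```text
[0.53987835 0.12215149 0.14239015] [-1.53654314  0.22143185  6.23649961] 0.22300717999181635 [ 0.775 -0.632  0.    -0.001]
```

move_arm:
  moves:
    - [0,0,0,0,-0.0003,-0.003,0.01]
    - [0,0,0,0,-0.001,-0.0074,0.01]
    - [0,0,0,0,-0.0025,-0.014,0.01]
    - [0,0,0,0,-0.0044,-0.0209,0.01]

```text
clock: 23.75
position: [0.5433, 0.1228, 0.1619]
ee_rot: [0.775, -0.632, -0.001, 0.0]
ft_force: [3.1, 1.3, -7.4]
grip_width: 0.219
```

move_arm:
  moves:
    - [0,0,0,0,-0.0025,-0.0065,0.01]
    - [0,0,0,0,-0.0052,-0.0129,0.01]
    - [0,0,0,0,-0.0087,-0.019,0.01]
    - [0,0,0,0,-0.0122,-0.025,0.01]
    - [0,0,0,0,-0.0208,-0.036,0.01]
    - [0,0,0,0,-0.0308,-0.0457,0.01]

```text
clock: 24.35
position: [0.575, 0.1292, 0.2095]
ee_rot: [0.775, -0.632, 0.0, -0.001]
ft_force: [-0.0, -0.5, 0.1]
grip_width: 0.118
```

```bash
python3 - <<'E'
from h import *
o=manip.get_obs();print(o['position'],o['ft_force'],o['grip_width'])
S=cams.camera_params("side");im=cams.camera("side")[...,::-1]
for f in (5.7,18,30,40,50,60): 
    a=np.radians(11.5);r=np.radians(f);X=np.array([HB[0]-.1*np.cos(r)*np.cos(a),HB[1]-.1*np.cos(r)*np.sin(a),.15+.1*np.sin(r)])
    q=proj(S,X)[0];x,y=q.round().astype(int);print(f,q.round(1),im[y-1:y+2,x-1:x+2].mean((0,1)).round())
cv2.imwrite("pics/s6.png",cv2.resize(im[130:280,250:400],None,fx=4,fy=4,interpolation=cv2.INTER_CUBIC))
E
```

```text
[0.57495229 0.12922913 0.20949092] [-0.00847205 -0.47193143  0.09347437] 0.11762893478089197
5.7 [286.3 200.3] [111. 102.  98.]
18 [288.  192.2] [111. 101.  97.]
30 [291.7 184.4] [170. 172. 172.]
40 [296.  178.3] [215. 220. 218.]
50 [301.5 172.7] [33. 32. 32.]
60 [307.9 167.9] [61. 61. 60.]
```

```bash
python3 - <<'E'
import cv2
im=cv2.imread("pics/s6.png");cv2.imwrite("pics/s6c.png",im)
E
```

```text
(no output)
```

View pics/s6c.png

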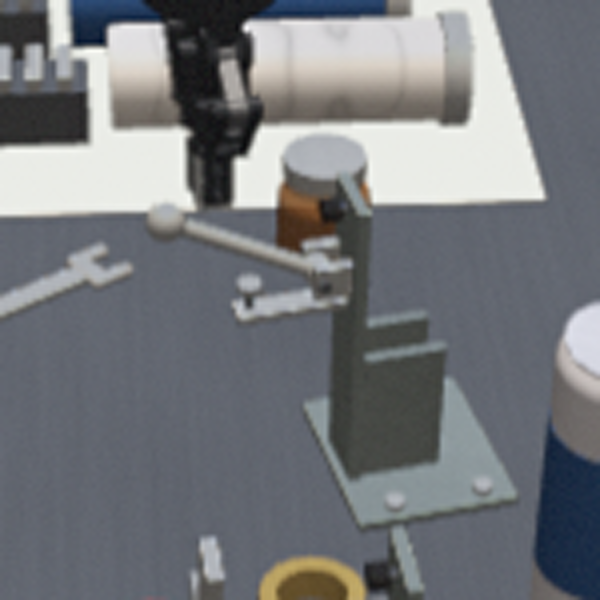

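move_arm:
  moves:
    - [0,0,0,0,0,-0.02,0.03]
    - [0,0,0,0,0,-0.06,0]
    - [0,0,0,0,0.03,-0.06,0]
    - [0,0,0,0,0.06,-0.06,0]
    - [0,0,0,0,0.075,-0.06,0]
    - [0,0,0,0,0.075,-0.06,0]
    - [0,0,0,0,0.075,-0.03,0]
    - [0,0,0,0,0.075,0,0]
    - [0,0,0,0,0.075,0.026,0]
    - [0,0,0,0,0.075,0.026,0]

```text
clock: 25.4
position: [0.4992, 0.1134, 0.1789]
ee_rot: [0.775, -0.632, -0.002, 0.002]
ft_force: [-0.4, -0.2, 0.1]
grip_width: -0.001
```

```bash
python3 - <<'E'
from h import *
o=manip.get_obs();print(o['position'],o['ft_force'],o['grip_width'])
a=np.radians(11.5);u=np.array([-np.cos(a),-np.sin(a)])
ts=[]
for f in (25,30,35,40,45,50,55,60,65,70,75):
    r=np.radians(f);ts.append((*(np.array(HB)+(.1*np.cos(r)+.021)*u),.15+.1*np.sin(r)-.013,-78.5))
tgt(*ts)
E
```

```text
[0.49915854 0.11340196 0.17893955] [-0.36621106 -0.18413613  0.07765775] -0.0009472534274671088
[0.3, 0.1, 0.1] [-0.0, -0.029, -0.0005]
[0.3, 0.1, 0.1] [-0.0, -0.033, -0.0082]
[0.3, 0.1, 0.1] [-0.0, -0.0377, -0.0156]
[0.3, 0.1, 0.1] [-0.0, -0.043, -0.0226]
[0.3, 0.1, 0.1] [-0.0, -0.0488, -0.029]
[0.3, 0.1, 0.1] [-0.0, -0.0552, -0.035]
[0.3, 0.1, 0.1] [-0.0, -0.0621, -0.0403]
[0.3, 0.1, 0.1] [-0.0, -0.0694, -0.045]
[0.3, 0.1, 0.1] [-0.0, -0.0772, -0.0491]
[0.3, 0.1, 0.1] [-0.0, -0.0852, -0.0525]
[0.3, 0.1, 0.1] [-0.0, -0.0935, -0.0551]
```

move_arm:
  moves:
    - [0,0,0,0,-0.015,-0.0005,0]
    - [0,0,0,0,-0.027,-0.0005,0]
    - [0,0,0,0,-0.033,-0.004,0]
    - [0,0,0,0,-0.0377,-0.012,0]
    - [0,0,0,0,-0.043,-0.02,0]
    - [0,0,0,0,-0.0488,-0.028,0]
    - [0,0,0,0,-0.0552,-0.035,0]
    - [0,0,0,0,-0.0621,-0.0403,0]

```text
clock: 26.2
position: [0.5609, 0.1264, 0.2237]
ee_rot: [0.775, -0.632, -0.001, 0.001]
ft_force: [-9.7, -2.1, 8.1]
grip_width: -0.0
```

```bash
cat > ballb.py <<'E'
from h import *
S=cams.camera_params("side");im=cams.camera("side").astype(int)
a=np.radians(11.5)
out=[]
for f in range(20,96,3):
    r=np.radians(f);X=np.array([HB[0]-.07*np.cos(r)*np.cos(a),HB[1]-.07*np.cos(r)*np.sin(a),.15+.07*np.sin(r)+.002])
    x,y=proj(S,X)[0].round().astype(int);out.append((f,int(im[y,x].mean())))
print("bar grey at 70mm",out)
o=manip.get_obs();print(o['position'],o['ft_force'])
E
python3 ballb.py
```

```text
bar grey at 70mm [(20, 103), (23, 105), (26, 104), (29, 105), (32, 102), (35, 104), (38, 99), (41, 102), (44, 134), (47, 216), (50, 235), (53, 151), (56, 113), (59, 190), (62, 234), (65, 234), (68, 234), (71, 196), (74, 78), (77, 153), (80, 176), (83, 179), (86, 182), (89, 182), (92, 181), (95, 180)]
[0.56214454 0.12668711 0.22451827] [-6.59170036 -1.40681127  4.07060168]
```

move_arm:
  moves:
    - [0,0,0,0,-0.0037,-0.0025,0]
    - [0,0,0,0,-0.0073,-0.0047,0]
    - [0,0,0,0,-0.0112,-0.007,0]
    - [0,0,0,0,-0.0151,-0.0088,0]
    - [0,0,0,0,-0.019,-0.0106,0]
    - [0,0,0,0,-0.0231,-0.0122,0]
    - [0,0,0,0,-0.0272,-0.0135,0]
    - [0,0,0,0,-0.03,-0.0146,0]
    - [0,0,0,0,-0.0314,-0.0148,0]
    - [0,0,0,0,-0.0314,-0.0148,0]

```text
clock: 27.25
position: [0.5923, 0.1327, 0.2371]
ee_rot: [0.775, -0.632, -0.0, -0.0]
ft_force: [-1.7, -0.6, 0.8]
grip_width: 0.003
```

```bash
python3 ballb.py
```

```text
bar grey at 70mm [(20, 103), (23, 104), (26, 104), (29, 105), (32, 105), (35, 104), (38, 101), (41, 100), (44, 134), (47, 216), (50, 235), (53, 234), (56, 233), (59, 233), (62, 233), (65, 233), (68, 235), (71, 195), (74, 79), (77, 91), (80, 169), (83, 181), (86, 183), (89, 182), (92, 181), (95, 180)]
[0.59224539 0.13268889 0.23696606] [-0.27591229 -0.75438138  0.31530316]
```

move_arm:
  moves:
    - [0,0,0,0,-0.0015,0,0]
    - [0,0,0,0,-0.003,-0.0005,0]
    - [0,0,0,0,-0.0045,-0.001,0]
    - [0,0,0,0,-0.0055,-0.0015,0]
    - [0,0,0,0,-0.0055,-0.0015,0]

```text
clock: 27.8
position: [0.5974, 0.1338, 0.2383]
ee_rot: [0.775, -0.632, -0.0, -0.0]
ft_force: [-2.4, -1.2, 1.0]
grip_width: -0.001
```

move_arm:
  moves:
    - [0,0,0,0,-0.0007,0,0]
    - [0,0,0,0,-0.0015,-0.0002,0]

```text
clock: 28.0
position: [0.5988, 0.134, 0.2387]
ee_rot: [0.775, -0.632, -0.0, -0.0]
ft_force: [-3.6, -1.0, 1.6]
grip_width: 0.0
```

move_arm:
  moves:
    - [0,0,0,0,-0.0007,0,0]
    - [0,0,0,0,-0.0014,-0.0002,0]

```text
clock: 28.2
position: [0.6002, 0.1343, 0.2389]
ee_rot: [0.775, -0.632, -0.0, -0.0]
ft_force: [-3.6, -0.2, 2.6]
grip_width: 0.001
```

move_arm:
  moves:
    - [0,0,0,0,-0.0007,0,0]
    - [0,0,0,0,-0.0014,0,0]

```text
clock: 28.4
position: [0.6016, 0.1346, 0.2389]
ee_rot: [0.775, -0.632, -0.0, -0.0]
ft_force: [-4.5, -0.3, 2.9]
grip_width: 0.007
```

move_arm:
  moves:
    - [0,0,0,0,-0.0007,0,0]
    - [0,0,0,0,-0.0012,0,0]

```text
clock: 28.6
position: [0.6028, 0.1348, 0.2388]
ee_rot: [0.775, -0.632, -0.0, -0.0]
ft_force: [-3.2, 0.0, 2.4]
grip_width: 0.001
```

move_arm:
  moves:
    - [0,0,0,0,-0.0007,0,0]
    - [0,0,0,0,-0.0014,0,0]

```text
clock: 28.8
position: [0.6041, 0.1351, 0.2388]
ee_rot: [0.775, -0.632, -0.0, -0.0]
ft_force: [-3.1, -0.3, 2.8]
grip_width: 0.001
```

move_arm:
  moves:
    - [0,0,0,0,-0.0007,0,0]
    - [0,0,0,0,-0.0014,0,0]

```text
clock: 29.0
position: [0.6055, 0.1354, 0.2388]
ee_rot: [0.775, -0.632, -0.0, -0.0]
ft_force: [-2.9, -0.8, 2.4]
grip_width: -0.001
```

move_arm:
  moves:
    - [0,0,0,0,-0.0008,0,0]
    - [0,0,0,0,-0.0016,0,0]
    - [0,0,0,0,-0.0024,0,0]

```text
clock: 29.3
position: [0.6073, 0.1358, 0.239]
ee_rot: [0.775, -0.632, -0.001, 0.0]
ft_force: [-10.2, -1.6, 6.8]
grip_width: 0.003
```

move_arm:
  moves:
    - [0,0,0,0,-0.0004,0,0]
    - [0,0,0,0,-0.0007,0,0]
    - [0,0,0,0,-0.0007,0,0]
    - [0,0,0,0,-0.0007,0,0]
    - [0,0,0,0,-0.0007,0,0]
    - [0,0,0,0,-0.0007,0,0]

```text
clock: 29.9
position: [0.6076, 0.1358, 0.239]
ee_rot: [0.775, -0.632, -0.001, 0.001]
ft_force: [-10.5, -2.2, 7.0]
grip_width: 0.001
```

move_arm:
  moves:
    - [0,0,0,0,-0.0005,0,0]
    - [0,0,0,0,-0.001,0,0]
    - [0,0,0,0,-0.001,0,0]
    - [0,0,0,0,-0.001,0,0]
    - [0,0,0,0,-0.001,0,0]
    - [0,0,0,0,-0.001,0,0]

```text
clock: 30.5
position: [0.608, 0.136, 0.2391]
ee_rot: [0.775, -0.632, -0.001, 0.001]
ft_force: [-13.3, -2.7, 8.9]
grip_width: -0.004
```

move_arm:
  moves:
    - [0,0,0,0,-0.001,0,0]
    - [0,0,0,0,-0.001,0,0]
    - [0,0,0,0,0.005,0,0]
    - [0,0,0,0,0.02,0,0]
    - [0,0,0,0,0.045,0,0]
    - [0,0,0,0,0.08,0,0]
    - [0,0,0,0,0.1,-0.03,0]
    - [0,0,0,0,0.1,-0.06,0]
    - [0,0,0,0,0.1,-0.08,0]
    - [0,0,0,0,0.1,-0.08,0]

```text
clock: 31.5
position: [0.5129, 0.1164, 0.322]
ee_rot: [0.775, -0.632, 0.002, -0.002]
ft_force: [-0.7, 1.3, 0.6]
grip_width: 0.003
```

```bash
python3 - <<'E'
from h import *
import runpy
runpy.run_path("ballb.py")
S=cams.camera_params("side");T=cams.camera_params("top")
s0=cv2.imread("pics/side0.png").astype(int);t0=cv2.imread("pics/top0.png").astype(int)
im=cams.camera("side")[...,::-1];cv2.imwrite("pics/fin.png",im)
# pale pixels near predicted places: gauge tab/ foot on hook a, ball a, ball b upright
a=np.radians(5);u=np.array([-np.cos(a),-np.sin(a),0]);w=np.array([-np.sin(a),np.cos(a),0]);H=np.array([*HA,0])
g=im.mean(2)
def lum(X): x,y=proj(S,X)[0].round().astype(int);return (int(x),int(y)),im[y,x].tolist()
print("tab",lum(H+.072*u+[0,0,.205]),"plate foot +-25",[lum(H+.072*u+k*w+[0,0,.08]) for k in(-.025,0,.025)])
print("ball a",lum(H+.1*u+[0,0,.155]))
# change vs start away from hooks and robot
d=np.abs(im.astype(int)-s0).max(2)>40
for n,(x0,x1,y0,y1) in dict(spanner=(215,285,190,225),driver=(180,250,265,320),cap=(275,283,278,300),tray=(200,292,405,480),can=(383,428,205,292)).items(): print(n,int(d[y0:y1,x0:x1].sum()))
b=np.radians(11.5)
print("ball b",[(k,lum(np.array([HB[0]-k*np.cos(b),HB[1]-k*np.sin(b),.252]))[1]) for k in(-.01,-.005,0,.005,.01,.015,.02,.025)])
E
```

```text
bar grey at 70mm [(20, 103), (23, 105), (26, 103), (29, 103), (32, 104), (35, 101), (38, 100), (41, 102), (44, 134), (47, 215), (50, 233), (53, 233), (56, 232), (59, 233), (62, 232), (65, 233), (68, 233), (71, 194), (74, 77), (77, 153), (80, 116), (83, 83), (86, 91), (89, 125), (92, 181), (95, 179)]
[0.51243345 0.1162606  0.32002977] [0.19422995 0.68296568 0.61971864]
tab ((301, 272), [188, 188, 187]) plate foot +-25 [((304, 330), [79, 83, 85]), ((302, 320), [80, 84, 86]), ((300, 311), [100, 102, 100])]
ball a ((287, 294), [166, 172, 173])
spanner 11
driver 0
cap 14
tray 0
can 0
ball b [(-0.01, [85, 91, 97]), (-0.005, [82, 89, 95]), (0, [149, 157, 160]), (0.005, [167, 173, 171]), (0.01, [170, 175, 173]), (0.015, [139, 145, 150]), (0.02, [109, 114, 118]), (0.025, [109, 116, 120])]
```

```bash
python3 -c "
from workcell import manip
print(manip.hand_in(), manip.get_obs()['clock'])"
```

```text
the job is handed in; nothing more can be done
the job is handed in; nothing more can be done
```

The job is done in the order you asked and is handed in, with about 32 s on the clock; hand-in gave no verdict.

- **Hook a:** I folded it out and pressed it down on its stop with about 13–15 N for roughly 0.5 s.
- **Gauge:** I lifted it off hook b, carried it across without laying it down, threaded it over ball a and lowered it until its weight came off. Letting it down overshot slightly: it pressed on the bar with about 7 N for a moment. I backed off before opening the fingers.
- **Hook b:** My first pinch slipped off the ball at about 30° above level. I then pushed the hook up with shut fingers and pressed it against the buffer, first at about 10.5 N and then at about 13.6 N, each for roughly 0.5 s.

**Last checks:**
- The picture taken at release shows the gauge hanging on hook a. Afterwards, brightness checks at the expected pixels also fit the gauge and ball a being in place.
- The same kind of check puts ball b about 7 mm out from upright, which is inside the allowed range.
- The arm is clear, with readings under 1 N.
- Pixel changes since the start were nil around the screwdriver, tray and can, and 11–14 pixels around the spanner and cap. I put those down to the moved hooks overlapping them in the picture, but did not check further.
- I made no final check of the bush or jar.

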